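Set up the fold-up splash guard and hold its frame upright

ROBOT

A 6-joint arm with a two-finger parallel gripper is mounted at the origin on the work surface. World frame = base frame: x ahead of the robot, y to its left, z up, the work surface at z = 0. Lengths are in m, angles in rad, forces in N, time in s.
With the tool pointing down it reaches from about 0.325 to 0.9 m from the base axis. Payload 6.1 kg.
Tool frame: the origin (TCP) lies at the very end of the fingers, on their centre line; the grasp point (between the pads) lies arm.grip_point_offset behind it (arm.grip_point_offset is the distance from the TCP to the grasp point, in m); z points along the fingers, y is the direction in which the jaws open and shut (so a half turn about z gives the same grasp; the last joint's range is limited). The gripper opens to 87 mm and grips with 3 to 60 N. Pads are 19 mm wide; open, the fingers measure 117 mm over their backs; the gripper's body (75 mm by 190 mm) begins 51 mm behind the grasp point.
Start: joints at [-1.302, 0.22, 1.526, -0, 1.395, -0.126], TCP at [0.24, -0.577, 0.2] pointing down, gripper open.
Joint ranges: [-2.98, 2.98], [-0.91, 2.08], [0.09, 2.57], [-1.24, 4.39], [0.2, 2.65], [-2.68, 2.68]. Speed limits (rad/s): [2.57, 2.57, 3.01, 3.14, 3.14, 3.14].

INTERFACE

Orientations are given as a unit quaternion [w, x, y, z].
In Python, from plant import arm gives the robot as it stands.
- The arm moves only by the shell command python3 -m jog 'ROWS' [FORCE]. ROWS is JSON, a list of rows, each a list of 5 numbers: the finger opening in mm, from 0 to 87, then the shift along the tool's x, y, z in mm, then the turn about the tool's z in rad. In form: [[jaw, dx, dy, dz, twist], ...]. A call has 1 to 10 rows; each row is the pose to reach, as a shift and turn from the pose commanded when the call began, along the tool's axes at that moment; what a row does not reach only later rows make up. A row lasts 1/10 s, in which the tool goes at most 50 mm and 8.59 degrees, less where a joint would pass 70% of its speed; a pose out of reach is approached as far as the arm can. A call with a gripper value outside its range is refused whole. The fingers move at their own pace and stop on an object; FORCE is the grip in N (left out, the last holds). Time passes only in rows, so rows that repeat a pose let the fingers close. It gives the time, the measured TCP pose, the force and the opening at its end, in the units of the state.
- arm.state(): the state, without advancing time (a new reading comes with each control period).
- arm.snapshot(name): name is "side" or "top"; returns a dict with "color" (384x512x3 uint8, red, green, blue), "K" (3x3 intrinsics, pixels), "cam_to_world" (4x4, takes a point from camera to world coordinates). Camera axes: x right, y down, z forward; pixel columns grow to the right and rows downward; lengths in m; the calibration is good to about 2 mm. A picture is of the moment at which its call begins. There is no depth.
- arm.sign_off(): hands the job in, once; it reports no verdict.
The state is a dict: "time_s": time; "qpos": joint angles; "joint_vel": joint speeds; "joint_efforts": joint torques, N m; "ee_pos": TCP position; "orientation": TCP orientation; "wrist_force": force on the tool from outside, world axes, zero at the start; "torque": the same for the moment, N m; "width": opening from 0.0 (shut) to 1.0 (fully open).
Only numpy, scipy, OpenCV 4.12 (cv2) and the standard library are available. Lean on these libraries where they do the work, as an engineer would, in place of code of your own. Each camera call takes 0.05 s, during which the arm holds its last target.

TASK

Set up the fold-up splash guard on the lab bench: first slide its black transport lock all the way to the open end stop, then flip the kickstand leg forward over its centre so that it drops fully down with its foot on the bench. Only after that, swing the tipped-back frame up by its top bar until it stands upright, and keep holding it there: its hinge spring tips it back when let go, so the program finishes while still holding the frame upright and still, for a colleague to fit the clamp. Leave the other things on the bench where they are.

Things in the scene. Friction and masses are not known exactly. Their poses are not given: they have to be found in the camera images.
- base: Grey base plate of the splash guard, fixed to the bench, 10 mm thick. Origin on the bench surface, below the hinge line. x points to the guard's BACK (away from the robot, within 0.35 rad), y to its left, z up; covers x -100 to 100, y -155 to 205 mm. The other things' x, y are in these base axes. Hinge brackets 46 mm high stand at x 0, y -98, 98, 135 and 175 mm.
- lock (a joint): Transport lock, a black block on a track at the plate's front. 0 = locked, 0.060 m = open end stop; grows as it slides to base -y. Starts at 0 to 0.010; about 2 N of dry friction, stays where left. Its metal tongue (x -36 to -28 mm, up to 124 mm on the block's +y side, top 60 mm above the bench) ends in a hook reaching x -4 mm, top 67 mm, which blocks the kickstand rod from in front; at the open stop the rod is free.
- lock_top (a point): Centre of the top of the black lock block: 24 x 24 mm, 55 mm above the bench, 34 mm tall above its track. At lock = 0 it is at base x -70, y 60 mm; at the open stop at y 0. A flange 30 x 36 mm, 4 mm thick, forms its foot.
- leg (a joint): Kickstand leg, a 16 mm steel rod; hinge line along base y at x 0, y 155 mm, 30 mm above the bench. Angle from straight up, growing as it swings to the front (base -x, towards the robot). Starts stowed at -0.30 rad, leaning back on its stop; 0 is the centre, beyond it its weight (about 0.24 kg) drops it to its stop at 1.68, foot on the bench. Takes under 1.5 N at the foot.
- leg_foot (a point): Centre of the kickstand's foot, a black rubber cross cylinder 24 mm in diameter, 44 mm long along base y, on the rod's free end 160 mm from the hinge. Stowed: base x 47, y 155 mm, 183 mm above the bench; down: x -159 mm, 13 mm above the bench.
- frame (a joint): Frame of steel tube with a clear pane, 164 mm wide; hinge line along base y at x 0, y 0, 30 mm above the bench. Angle from upright: 0 = upright, positive = tipped back (base +x). Starts on its back stop, 0.65 rad; no stop at upright (the front stop is at -0.30). Weight and a hinge spring always tip it back: 3 to 4 N at the top bar near the back stop, about 2.5 N when upright.
- grab_bar (a point): Middle of the frame's top bar, a 16 mm round bar along base y, 136 mm free between the side posts, 200 mm from the hinge. Tipped back: base x 121, y 0 mm, 189 mm above the bench; upright: x 0 mm, 230 mm above the bench. An open gap of 48 mm lies between it and the next cross bar, 12 mm thick, with the pane below.

How it is judged:
On the way, in this order (a step that is already met when the one before it is completed fails the run):
1. the lock is at its open end stop while the leg is still stowed and the frame tipped back (value of joint lock above 0.055 m and value of joint leg below 0 rad and value of joint frame above 0.5 rad), for 0.1 s.
2. the leg is fully down while the frame is still tipped back (value of joint lock above 0.055 m and value of joint leg above 1.6 rad and value of joint frame above 0.5 rad), for 0.2 s.
3. the gripper holds the frame upright (value of joint frame between -0.08 and 0.08 rad and contact force between the fingers and frame above 1 N), for 0.2 s.
At the end, for the whole second after the job is handed in: The lock is within 5 mm of its open stop, the leg is down within 0.08 rad of its stop, the frame stands within 0.08 rad of upright and still (under 0.05 rad/s), and the gripper's fingers are pressing on it with more than 1 N (nothing else holds it up) (all of step 3 and value of joint lock above 0.055 m and value of joint leg above 1.6 rad and velocity of joint frame between -0.05 and 0.05 rad/s); the arm keeps its last pose, push and grip.
It fails at once if the frame is raised before the leg is down (value of joint frame below 0.35 rad and value of joint leg below 1.5 rad).
It fails at once if a bystander is pushed away (more than 30 mm) (distance of any of clamp_knob, dish, beaker, jar, driver, flask, tray from where it was at the start of the episode above 0.03 m).
It also fails if it takes over 72 s, if anything falls off the work surface, if the arm or the gripper's body presses on something with over 40 N, if the wrist force passes 120 N, or if a joint passes its speed limit or range.

## Working session

There is one attempt and no reset: what is moved stays moved. The work goes in short steps, Python scripts to look and compute and a shell command to move; the robot and the scene stay as the last step left them, time stands still between calls to the robot, and variables do not carry over. Pictures are saved under pics/ and viewed, and the job is handed in when it is done.

```bash
mkdir -p pics; ls; python3 - <<'E'
from plant import arm
import cv2
print(arm.grip_point_offset, arm.state())
for n in("side","top"):
    s=arm.snapshot(n); cv2.imwrite(f"pics/{n}0.png",s["color"][:,:,::-1]); print(n,s["K"],s["cam_to_world"])
E
```

```text
pics
0.0187 {'time_s': 0.0, 'qpos': array([-1.30212528e+00,  2.21222561e-01,  1.52763788e+00, -8.25989495e-06,
        1.39469976e+00, -1.26127050e-01]), 'joint_vel': array([-9.34174305e-04, -9.03740035e-05,  1.31842849e-03,  3.23365105e-04,
       -4.72771938e-04,  1.49876154e-03]), 'joint_efforts': array([ 1.06145486e-03, -4.94600451e+01, -3.87382686e+01,  6.99636689e-02,
        5.65141859e-02, -1.28008387e-04]), 'ee_pos': array([ 0.24018544, -0.57627203,  0.19932535]), 'orientation': array([-9.80984761e-04,  9.80579375e-01,  1.96120173e-01, -7.41110807e-05]), 'wrist_force': array([ 0.33674806, -0.08922165,  0.31134058]), 'torque': array([ 0.05068074, -0.02377675, -0.03692278]), 'width': 1.0015755350097093}
side [[400.96484525   0.         254.16502399]
 [  0.         400.96484525 197.42936729]
 [  0.           0.           1.        ]] [[-0.99183432 -0.09644826  0.08344111  0.44507689]
 [-0.12648342  0.66014191 -0.74041516  0.57995217]
 [ 0.01632878 -0.74492308 -0.6669505   0.58569909]
 [ 0.          0.          0.          1.        ]]
top [[404.93811824   0.         257.47040602]
 [  0.         404.93811824 186.96745424]
 [  0.           0.           1.        ]] [[ 0.00121996 -0.98151557  0.1913784   0.35281726]
 [-0.99974519 -0.00551082 -0.0218902   0.0914671 ]
 [ 0.02254023 -0.19130293 -0.9812722   0.78686344]
 [ 0.          0.          0.          1.        ]]
```

View pics/side0.png

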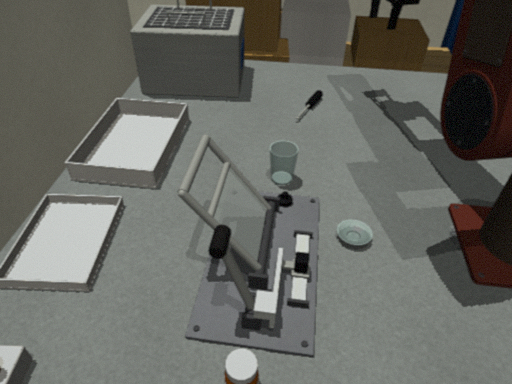

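View pics/top0.png

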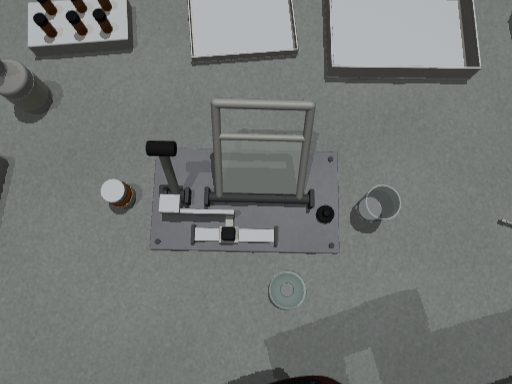

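The top view shows the plate at about (152..340, 150..253), the black lock block at (228,234), the leg foot at (161,149), and the frame bar at (263,104). The knob is at (325,214), the beaker at (380,203), the dish at (287,290) and the jar at (117,193). I'll enlarge it for measurement.

```bash
python3 - <<'E'
import cv2
t=cv2.imread("pics/top0.png"); cv2.imwrite("pics/tc.png",cv2.resize(t[80:320,95:410],(788,600),interpolation=cv2.INTER_CUBIC))
t=cv2.imread("pics/side0.png"); cv2.imwrite("pics/sc.png",cv2.resize(t[130:360,150:390],(626,600),interpolation=cv2.INTER_CUBIC))
E
```

```text
(no output)
```

View pics/tc.png

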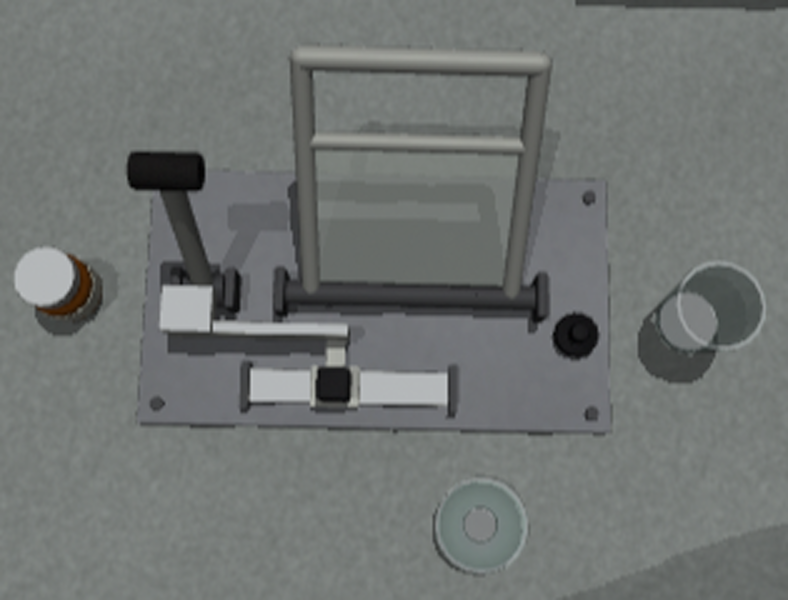

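View pics/sc.png

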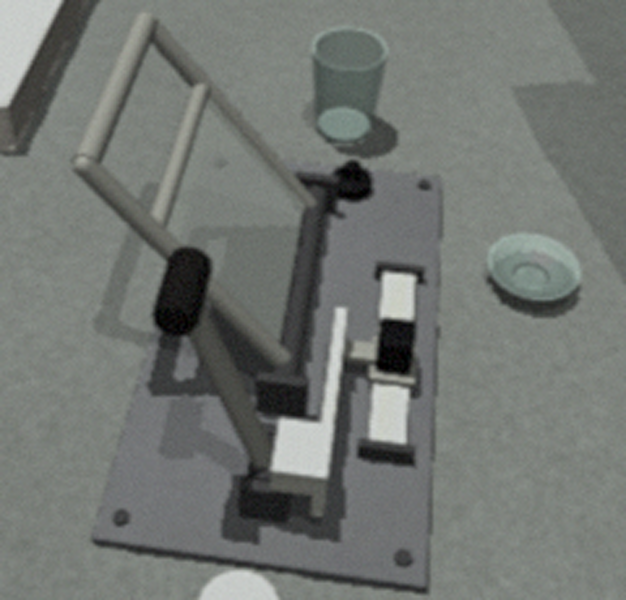

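```bash
cat >h.py <<'E'
import numpy as np, cv2
from scipy.optimize import least_squares
from plant import arm
R=lambda a:np.array([[np.cos(a),-np.sin(a),0],[np.sin(a),np.cos(a),0],[0,0,1]])
def ray(s,uv,z):
    K,T=s["K"],s["cam_to_world"]; d=T[:3,:3]@np.linalg.inv(K)@[uv[0],uv[1],1]; return T[:3,3]+d*(z-T[2,3])/d[2]
def proj(s,p):
    T=s["cam_to_world"]; c=T[:3,:3].T@(np.array(p)-T[:3,3]); q=s["K"]@c; return q[:2]/q[2]
def b2w(p,b): return np.array([p[0],p[1],0])+R(p[2])@(np.array(b)/1000)
E
python3 - <<'E'
from h import *
t=arm.snapshot("top"); s=arm.snapshot("side")
f=.4
T=lambda x,y:(95+x*f,80+y*f); S=lambda x,y:(150+x*240/626,130+y*230/600)
obs=[(t,T(139,422),(-100,205,10)),(t,T(610,430),(-100,-155,10)),(t,T(607,180),(100,-155,10)),
(t,T(421,63),(121,0,189)),(t,T(166,171),(47,155,183)),
(s,S(428,588),(-100,205,10)),(s,S(94,540),(100,205,10)),(s,S(440,176),(-100,-155,10)),(s,S(183,290),(47,155,183))]
r=least_squares(lambda p:np.concatenate([proj(c,b2w(p,b))-uv for c,uv,b in obs]),[.45,0.05,0],loss="soft_l1")
p=r.x;print(p); print(r.fun.reshape(-1,2).round(1))
np.save("base.npy",p)
w=ray(t,T(333,383),.055);print("lock_top t",w, (R(p[2]).T@(w-[p[0],p[1],0])*1000).round(1))
for n,b in dict(lock0=(-70,60,55),lockopen=(-70,0,55),foot=(47,155,183),hinge=(0,155,30),footdn=(-159,155,13),bar=(121,0,189),barup=(0,0,230),fh=(0,0,30)).items(): print(n,b2w(p,b).round(4))
for n,uv,z in (("dish",T(481,524),.03),("beaker",T(720,305),.09),("jar",T(46,275),.08),("knob",T(575,334),.04)): print(n,ray(t,uv,z).round(3))
E
```

```text
[ 0.48001868  0.07187771 -0.01564259]
[[-1.4  0.6]
 [ 0.1  0.8]
 [-0.8 -0.6]
 [-0.6 -0.6]
 [-0.1  0.5]
 [ 0.1 -1. ]
 [-1.5 -1.1]
 [ 0.7 -0.6]
 [ 0.1 -0.3]]
lock_top t [0.41052816 0.1277024  0.055     ] [-70.4  54.7  55. ]
lock0 [0.411 0.133 0.055]
lockopen [0.41  0.073 0.055]
foot [0.5294 0.2261 0.183 ]
hinge [0.4824 0.2269 0.03  ]
footdn [0.3235 0.2293 0.013 ]
bar [0.601 0.07  0.189]
barup [0.48   0.0719 0.23  ]
fh [0.48   0.0719 0.03  ]
dish [0.311 0.02  0.03 ]
beaker [ 0.463 -0.144  0.09 ]
jar [0.484 0.33  0.08 ]
knob [ 0.449 -0.051  0.04 ]
```

```bash
cat >>h.py <<'E'
from scipy.spatial.transform import Rotation as Ro
def delta(target,jaw=None):
    "world target TCP; jaw = world angle of jaw axis; prints tool mm shift and twist"
    s=arm.state(); M=Ro.from_quat(s["orientation"],scalar_first=True).as_matrix()
    d=M.T@(np.array(target)-s["ee_pos"])*1000; tw=None
    if jaw is not None:
        a=np.arctan2(M[1,1],M[0,1]); tw=-((jaw-a+np.pi/2)%np.pi-np.pi/2)
    print("t",s["time_s"],"ee",s["ee_pos"].round(4),"q",s["qpos"].round(2),"F",s["wrist_force"].round(1),"w",round(s["width"],2),"delta",d.round(1),"twist",tw)
E
python3 - <<'E'
from h import *
p=np.load("base.npy"); delta(b2w(p,(-70,54.7,130)),p[2]+np.pi/2)
E
```

```text
t 0.2 ee [ 0.2403 -0.5765  0.1997] q [-1.3   0.22  1.53  0.    1.39 -0.13] F [ 0.1 -0.6 -0.4] w 1.0 delta [ 428.3 -584.3   70.5] twist 0.4103908486077934
```

```bash
python3 -m jog '[[60,28,-39,0,0.04],[60,60,-82,0,0.08],[60,90,-122,0,0.12],[60,119,-162,0,0.16],[60,150,-205,0,0.2],[60,180,-245,0,0.24],[60,210,-286,0,0.28],[60,240,-327,0,0.32],[60,270,-368,0,0.36],[60,300,-409,0,0.41]]' && python3 - <<'E'
from h import *
p=np.load("base.npy"); delta(b2w(p,(-70,54.7,130)),p[2]+np.pi/2)
E
```

```text
time_s: 1.2
ee_pos: [0.3578, -0.0911, 0.2006]
orientation: [0.0, 1.0, -0.009, 0.001]
wrist_force: [1.0, 0.2, 0.4]
width: 0.685
t 1.2 ee [ 0.3578 -0.0911  0.2006] q [-0.46 -0.45  2.14  0.    1.45  1.12] F [1.  0.2 0.4] w 0.69 delta [  49.1 -219.7   70.6] twist -0.0021128771058487317
```

```bash
python3 -m jog '[[60,8,-37,0,0],[60,16,-74,0,0],[60,24,-110,0,0],[60,33,-147,0,0],[60,41,-184,0,0],[60,46,-207,0,0],[60,49,-220,15,0],[60,49,-220,40,0],[60,49,-220,70,0],[60,49,-220,70,0]]' && python3 - <<'E'
from h import *
p=np.load("base.npy"); delta(b2w(p,(-70,54.7,36)),p[2]+np.pi/2)
for n in("side","top"):
    cv2.imwrite(f"pics/{n}1.png",arm.snapshot(n)["color"][:,:,::-1])
E
```

```text
time_s: 2.2
ee_pos: [0.4066, 0.1261, 0.1265]
orientation: [0.001, 1.0, -0.007, -0.004]
wrist_force: [-1.4, -0.0, -1.0]
width: 0.691
t 2.2 ee [0.4066 0.1261 0.1265] q [ 0.11 -0.2   2.09 -0.    1.26  1.7 ] F [-1.4 -0.  -1. ] w 0.69 delta [ 5.  -1.8 90.4] twist 0.0009969974357257883
```

View pics/side1.png

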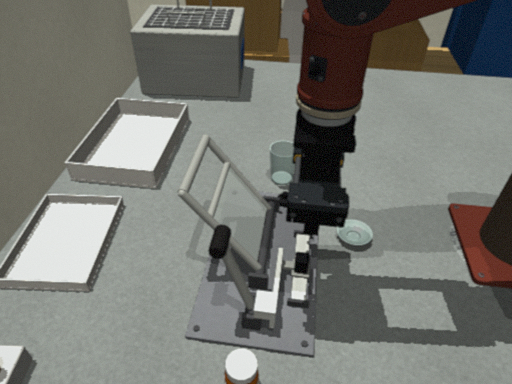

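View pics/top1.png

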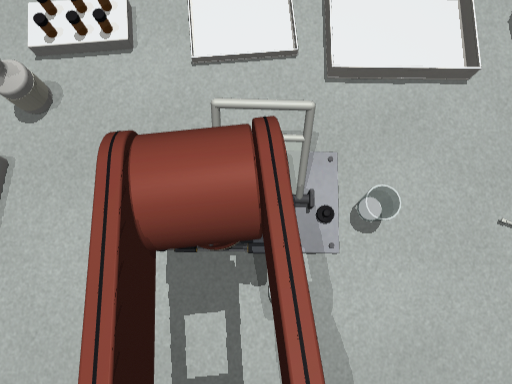

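Nothing has been disturbed. In the side view the gripper is above the block (300,250), with the jaws lined up along y. Next I'll descend and close.

```bash
python3 -m jog '[[60,0,0,0,0],[60,0,0,20,0],[60,0,0,45,0],[60,0,0,70,0],[60,0,0,80,0],[60,0,0,88,0],[60,0,0,88,0]]' && python3 - <<'E'
from h import *
p=np.load("base.npy"); delta(b2w(p,(-70,54.7,36)),p[2]+np.pi/2)
cv2.imwrite("pics/s2.png",cv2.resize(arm.snapshot("side")["color"][130:360,150:390,::-1],(626,600)))
E
```

```text
time_s: 3.0
ee_pos: [0.4105, 0.1262, 0.0427]
orientation: [-0.0, 1.0, -0.008, 0.0]
wrist_force: [0.4, 0.3, -0.0]
width: 0.693
t 3.0 ee [0.4105 0.1262 0.0427] q [ 0.11 -0.07  2.15  0.    1.06  1.7 ] F [ 0.4  0.3 -0. ] w 0.69 delta [ 0.4 -1.5  6.7] twist 0.00024810619915971444
```

View pics/s2.png

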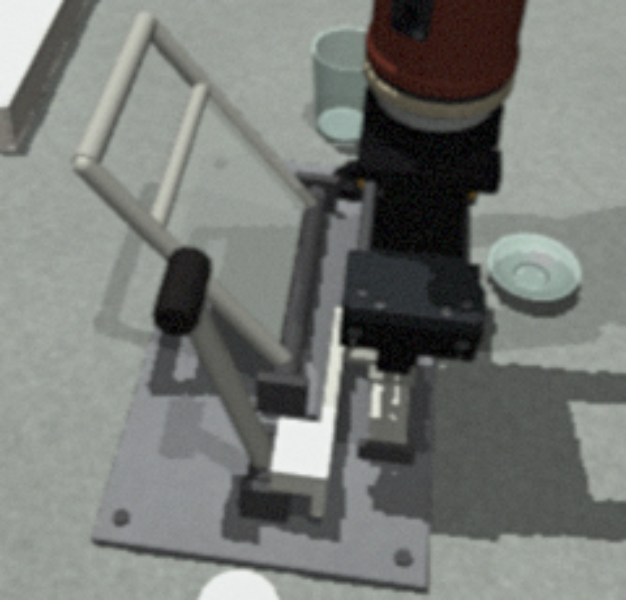

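The fingers straddle the block, with a finger seen at (390,360). I'll lower a little more and close.

```bash
python3 -m jog '[[60,0,-1,7,0],[60,0,-1,7,0],[40,0,-1,7,0],[20,0,-1,7,0],[15,0,-1,7,0],[15,0,-1,7,0],[15,0,-1,7,0],[15,0,-1,7,0]]' 15 && python3 - <<'E'
from h import *
p=np.load("base.npy"); delta(b2w(p,(-70,0,36)),p[2]+np.pi/2)
E
```

```text
time_s: 3.85
ee_pos: [0.4102, 0.1273, 0.0355]
orientation: [-0.0, 1.0, -0.008, 0.0]
wrist_force: [-0.1, -0.7, -0.6]
width: 0.234
t 3.85 ee [0.4102 0.1273 0.0355] q [ 0.12 -0.06  2.16  0.    1.04  1.7 ] F [-0.1 -0.7 -0.6] w 0.23 delta [ 0.6 54.3 -0.5] twist 0.0004041548835491682
```

```bash
python3 -m jog '[[15,0,4,0,0],[15,0,12,0,0],[15,0,20,0,0],[15,0,28,0,0],[15,0,36,0,0],[15,0,44,0,0],[15,0,50,0,0],[15,0,54,0,0],[15,0,57,0,0],[15,0,57,0,0]]' 25 && python3 - <<'E'
from h import *
p=np.load("base.npy"); delta(b2w(p,(-70,0,36)),p[2]+np.pi/2)
cv2.imwrite("pics/s3.png",cv2.resize(arm.snapshot("side")["color"][130:360,150:390,::-1],(626,600)))
E
```

```text
time_s: 4.85
ee_pos: [0.4093, 0.07, 0.0355]
orientation: [0.0, 1.0, -0.008, 0.0]
wrist_force: [0.6, 0.1, -0.2]
width: 0.171
t 4.85 ee [0.4093 0.07   0.0355] q [-0.02 -0.1   2.19 -0.    1.04  1.57] F [ 0.6  0.1 -0.2] w 0.17 delta [ 0.6 -3.  -0.5] twist 5.143890924586003e-05
```

View pics/s3.png

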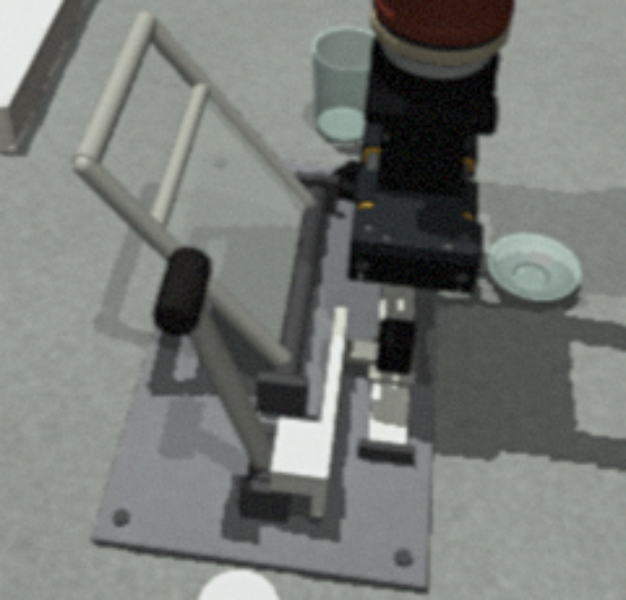

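```bash
python3 - <<'E'
from h import *
p=np.load("base.npy"); s=arm.snapshot("side"); im=cv2.resize(s["color"][130:360,150:390,::-1],(626,600)).copy()
f=lambda w:tuple(int(v) for v in ((proj(s,w)-[150,130])*[626/240,600/230]))
for a in(-82,-58):
  for b in (42.7,66.7):
    for z in(25,55): cv2.circle(im,f(b2w(p,(a,b,z))),3,(0,0,255),-1)
e=arm.state()["ee_pos"]; cv2.circle(im,f(e),4,(0,255,0),-1);cv2.circle(im,f(e+[0,0,.07]),4,(255,255,0),-1)
cv2.imwrite("pics/s4.png",im)
E
```

```text
(no output)
```

View pics/s4.png

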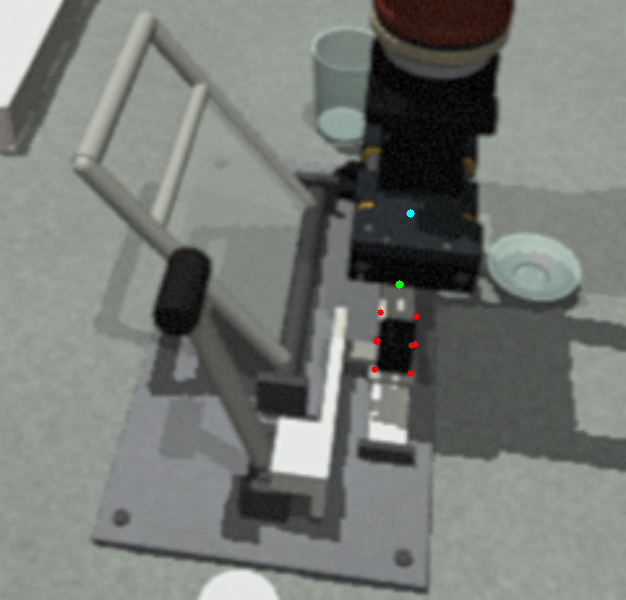

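```bash
python3 - <<'E'
from h import *
p=np.load("base.npy"); s=arm.snapshot("side")
f=lambda w:tuple(int(v) for v in ((proj(s,w)-[150,130])*[626/240,600/230]))
e=np.array([.4105,.1262,.0427]); im=cv2.imread("pics/s2.png")
for h in(.0375,.095):
  for x in(-.0375,.0375): cv2.circle(im,f(e+[x,h,.0697]),4,(0,0,255) if h<.05 else (0,255,0),-1)
for z in(0,.06):
  for y in(.03,.045): cv2.circle(im,f(e+[0,y,z]),3,(255,255,0),-1)
  for x in(.03,-.03): cv2.circle(im,f(e+[x,0,z]),3,(255,0,255),-1)
cv2.imwrite("pics/s5.png",im)
E
```

```text
(no output)
```

View pics/s5.png

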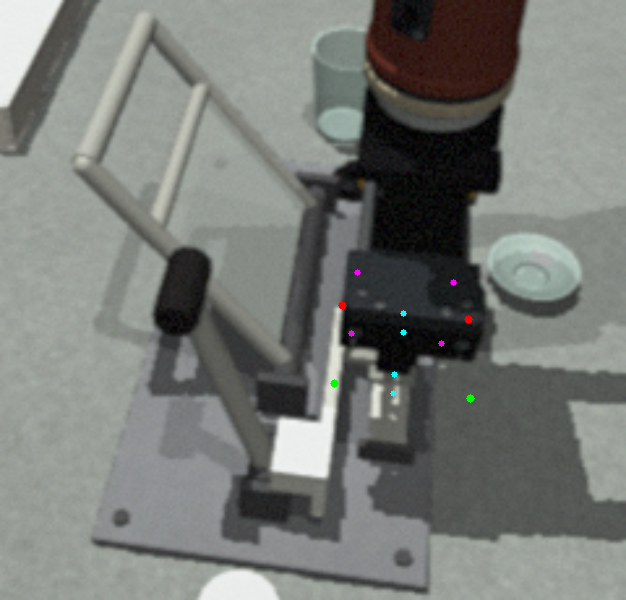

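```bash
python3 -m jog '[[15,0,0,-30,0],[15,0,0,-70,0],[40,0,0,-110,0],[87,0,0,-150,0],[87,0,0,-150,0],[87,0,0,-150,0],[87,0,0,-150,0],[87,0,0,-150,0]]' && python3 - <<'E'
from h import *
s=arm.snapshot("side"); im=s["color"][:,:,::-1].copy(); e=arm.state()["ee_pos"]; print(e,arm.state()["width"])
im=cv2.resize(im[60:300,220:460],(600,600))
f=lambda w:tuple(int(v) for v in ((proj(s,w)-[220,60])*2.5))
cv2.circle(im,f(e),3,(0,255,0),-1)
for y in(-.044,.044): cv2.circle(im,f(e+[0,y,0]),3,(255,255,0),-1)
cv2.imwrite("pics/s6.png",im)
E
```

```text
time_s: 5.8
ee_pos: [0.4081, 0.0704, 0.1837]
orientation: [-0.0, 1.0, -0.007, -0.002]
wrist_force: [1.3, -0.5, -0.4]
width: 0.628
[0.40825948 0.07035117 0.18386971] 0.6747233353912416
```

View pics/s6.png

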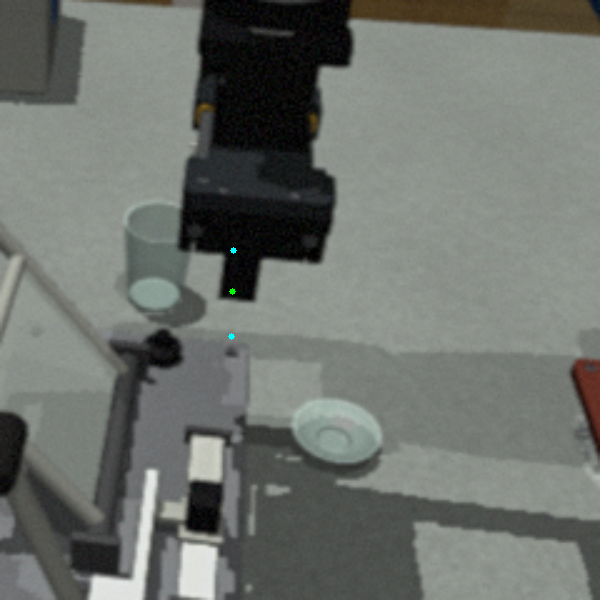

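```bash
python3 -m jog '[[0,0,0,0,0],[0,0,0,0,0],[0,0,0,0,0],[0,0,0,0,0],[0,0,0,0,0],[0,0,0,0,0],[0,0,0,0,0],[0,0,0,0,0],[0,0,0,0,0],[0,0,0,0,0]]' && python3 - <<'E'
from h import *
s=arm.snapshot("side"); im=s["color"][:,:,::-1].copy(); e=arm.state()["ee_pos"]; print(e,arm.state()["width"])
im=cv2.resize(im[60:300,220:460],(600,600))
f=lambda w:tuple(int(v) for v in ((proj(s,w)-[220,60])*2.5))
for d in((0,.015),(-.0095,.015),(.0095,.015)): cv2.circle(im,f(e+[*d,0]),2,(0,255,0),-1); cv2.circle(im,f(e+[*d,0.02]),2,(255,255,0),-1)
cv2.imwrite("pics/s7.png",im)
E
```

```text
time_s: 6.85
ee_pos: [0.4093, 0.0703, 0.1854]
orientation: [-0.0, 1.0, -0.008, 0.0]
wrist_force: [-0.5, -0.9, 0.4]
width: 0.018
[0.40929161 0.07025225 0.18542173] 0.008871995416407676
```

View pics/s7.png

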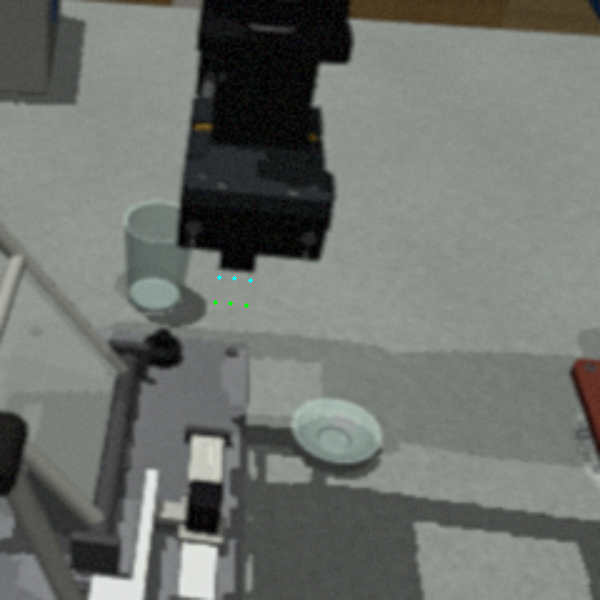

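```bash
python3 -m jog '[[0,0,40,0,0],[0,0,80,0,0],[0,0,120,0,0],[0,0,160,0,0],[0,0,200,0,0],[0,0,240,0,0],[0,0,280,0,0],[0,0,300,0,0],[0,0,300,0,0],[0,0,300,0,0]]' && python3 - <<'E'
from h import *
e=arm.state()["ee_pos"]; print(arm.state())
for n in("side","top"):
    s=arm.snapshot(n); im=s["color"][:,:,::-1].copy(); 
    im=cv2.resize(im,(798,598))
    k=798/512
    f=lambda w:tuple(int(v) for v in (proj(s,w)*k))
    print(n,f(e)); cv2.circle(im,f(e),3,(0,255,0),-1); cv2.circle(im,f(e+[0,0,.03]),3,(255,255,0),-1)
    cv2.imwrite(f"pics/{n}8.png",im)
E
```

```text
time_s: 7.9
ee_pos: [0.4045, -0.2294, 0.1852]
orientation: [-0.001, 1.0, -0.008, -0.0]
wrist_force: [-0.6, 1.1, 0.7]
width: 0.005
{'time_s': 7.9, 'qpos': array([-6.86148653e-01, -1.59435809e-01,  1.94431415e+00,  4.88536924e-04,
        1.35777656e+00,  9.00929173e-01]), 'joint_vel': array([ 0.02694319, -0.01402501,  0.0135215 ,  0.0002335 ,  0.00135615,
        0.00049631]), 'joint_efforts': array([-9.27413665e-01, -3.03220618e+01, -3.89359689e+01, -2.31044454e-02,
       -1.25510576e-01, -4.22621565e-02]), 'ee_pos': array([ 0.4045153 , -0.22943426,  0.18515499]), 'orientation': array([-5.19066197e-04,  9.99966272e-01, -8.19242471e-03, -2.63919048e-04]), 'wrist_force': array([-0.56939521,  1.09873215,  0.7055491 ]), 'torque': array([ 0.04690067,  0.00081108, -0.00094766]), 'width': 0.005222451371711457}
side (494, 139)
top (720, 360)
```

View pics/side8.png

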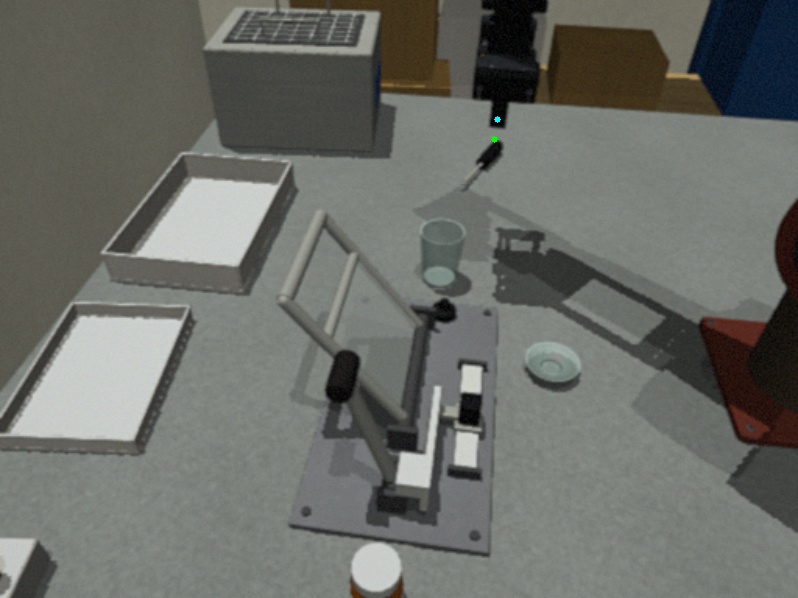

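View pics/top8.png

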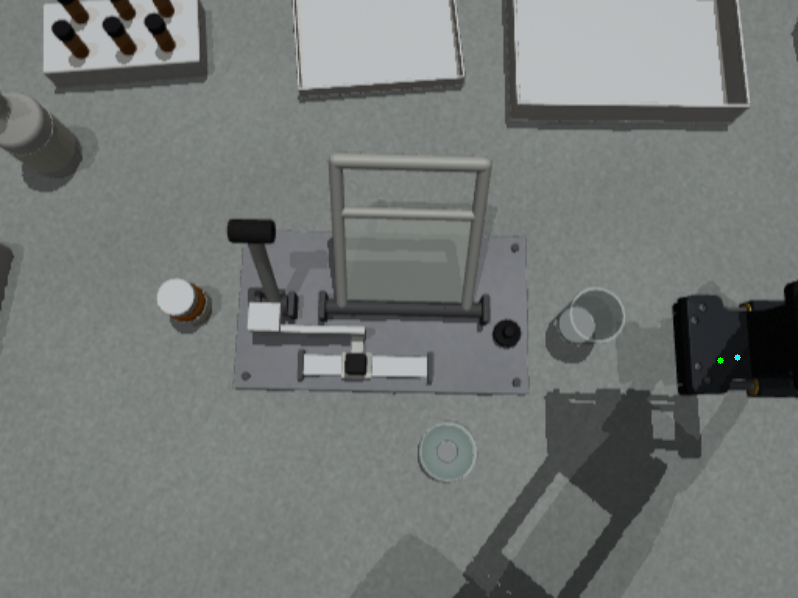

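```bash
python3 - <<'E'
from h import *
s=arm.snapshot("side")["color"][:,:,::-1]
cv2.imwrite("pics/z1.png",cv2.resize(s[20:110,280:370],(600,600),interpolation=cv2.INTER_NEAREST))
t=arm.snapshot("top")["color"][:,:,::-1]
cv2.imwrite("pics/z2.png",cv2.resize(t[170:280,402:512],(600,600),interpolation=cv2.INTER_NEAREST))
E
```

```text
(no output)
```

View pics/z1.png

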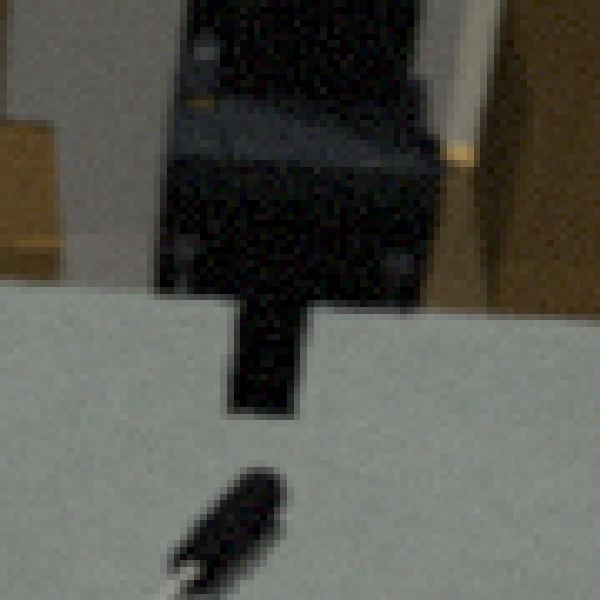

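View pics/z2.png

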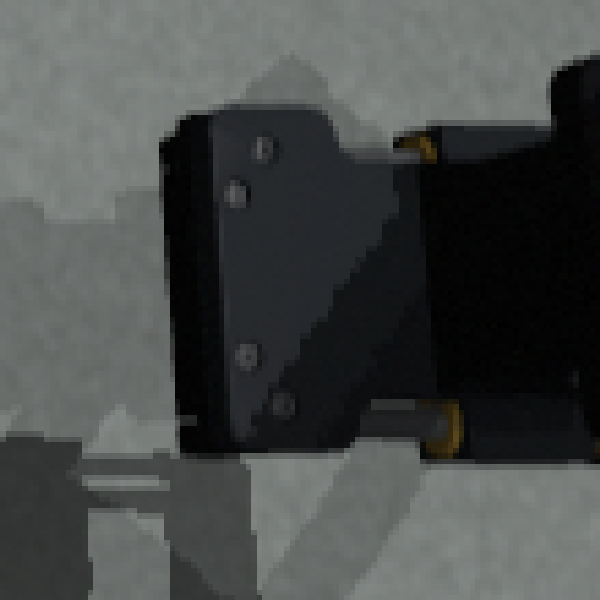

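```bash
python3 - <<'E'
from h import *
s=arm.snapshot("side");t=arm.snapshot("top")
A=np.array([.4093,.0703,.1854]);B=np.array([.4045,-.2294,.1852])
ob=[(s,A,+1,(292.4,158.8)),(s,A,-1,(349.2,164)),(s,B,+1,(303.6,64)),(s,B,-1,(342.3,66.2)),(t,B,1,(431.7,195.7)),(t,B,-1,(435,252.9))]
for sel in (range(4),range(6)):
  g=lambda q:np.concatenate([proj(ob[i][0],ob[i][1]+[q[0]+ob[i][2]*q[3],q[1]-ob[i][2]*q[4],q[2]])-ob[i][3] for i in sel])
  r=least_squares(g,[0,.04,.07,.0375,0]);print("body edge",r.x.round(4),r.fun.round(1))
d=[(s,A,(314.8,167.6)),(s,B,(319.3,81.9))]
r=least_squares(lambda q:np.concatenate([proj(c,e+q)-uv for c,e,uv in d]),[0,.015,0]);print("tip",r.x.round(4),r.fun.round(1))
E
```

```text
body edge [-0.001   0.0858  0.0917  0.0361 -0.    ] [-0.2  0.1 -0.7 -0.1  0.3 -0.3  1.   0.2]
body edge [-0.0001  0.0859  0.0921  0.0362  0.0006] [-0.9 -0.4 -1.2 -0.  -0.2 -0.6  0.7  0.2 -0.3  1.1  0.   0.7]
tip [-0.0014  0.0051  0.0203] [ 0.1  0.  -0.1 -0. ]
```

```bash
python3 -m jog '[[70,0,-40,0,0],[70,0,-80,0,0],[70,0,-120,0,0],[70,1,-160,0,0],[70,1,-200,0,0],[70,2,-240,0,0],[70,3,-280,0,0],[70,4,-320,0,0],[70,5,-350,0,0],[70,5,-365,0,0]]' && python3 -m jog '[[70,0,0,0,0],[70,0,0,40,0],[70,0,0,80,0],[70,0,0,115,0],[70,0,0,140,0],[70,0,0,150,0],[70,0,0,150,0]]' && python3 - <<'E'
from h import *
p=np.load("base.npy"); delta(b2w(p,(-70,54.7,13))+[0,.009,0],p[2]+np.pi/2)
cv2.imwrite("pics/s9.png",cv2.resize(arm.snapshot("side")["color"][130:360,150:390,::-1],(626,600)))
E
```

```text
time_s: 9.2
ee_pos: [0.4148, 0.1381, 0.1857]
orientation: [-0.0, 1.0, -0.006, 0.0]
wrist_force: [-0.2, -0.6, -0.9]
width: 0.778
time_s: 9.9
ee_pos: [0.4141, 0.1346, 0.0344]
orientation: [0.0, 1.0, -0.008, -0.001]
wrist_force: [0.2, 1.3, 0.4]
width: 0.803
t 9.9 ee [0.4141 0.1346 0.0344] q [ 0.13 -0.04  2.14 -0.    1.04  1.72] F [0.2 1.3 0.4] w 0.8 delta [-3.2 -2.1 21.4] twist 9.056525666295556e-05
```

View pics/s9.png

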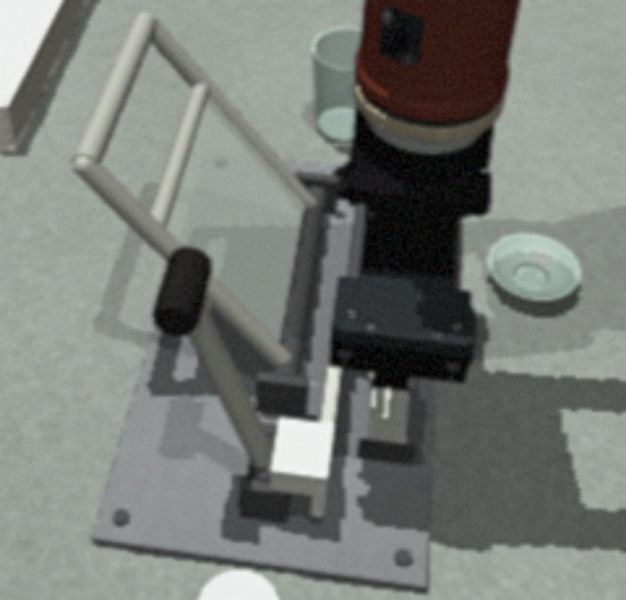

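```bash
python3 -m jog '[[70,-3,-2,5,0],[70,-3,-2,10,0],[70,-3,-2,14,0],[70,-3,-2,17,0],[70,-3,-2,19,0],[70,-3,-2,19,0]]' && python3 - <<'E'
from h import *
p=np.load("base.npy"); delta(b2w(p,(-70,54.7,13))+[0,.009,0],p[2]+np.pi/2)
cv2.imwrite("pics/s10.png",cv2.resize(arm.snapshot("side")["color"][130:360,150:390,::-1],(626,600)))
E
```

```text
time_s: 10.55
ee_pos: [0.4121, 0.1372, 0.0162]
orientation: [0.0, 1.0, -0.008, -0.0]
wrist_force: [0.3, -0.7, -0.3]
width: 0.806
t 10.55 ee [0.4121 0.1372 0.0162] q [ 0.14 -0.01  2.15  0.    1.    1.73] F [ 0.3 -0.7 -0.3] w 0.81 delta [-1.2  0.6  3.2] twist 0.0004929066094252477
```

View pics/s10.png

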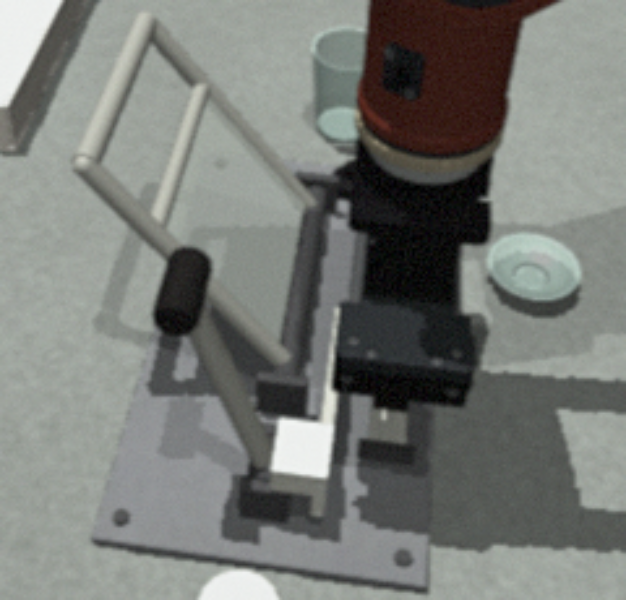

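The near fingertip is at about (390,408), just past the block. Force is still zero, so I'll close on it.

```bash
python3 -m jog '[[45,0,0,0,0],[30,0,0,0,0],[15,0,0,0,0],[15,0,0,0,0],[15,0,0,0,0],[15,0,0,0,0],[15,0,0,0,0]]' 15
```

```text
time_s: 11.3
ee_pos: [0.4123, 0.1334, 0.0164]
orientation: [0.004, 1.0, -0.006, -0.0]
wrist_force: [-1.3, -14.8, 3.0]
width: 0.273
```

```bash
python3 -m jog '[[15,0,4,0,0],[15,0,10,0,0],[15,0,18,0,0],[15,0,26,0,0],[15,0,34,0,0],[15,0,42,0,0],[15,0,50,0,0],[15,0,56,0,0],[15,0,60,0,0],[15,0,60,0,0]]' 20
```

```text
time_s: 12.3
ee_pos: [0.4112, 0.0763, 0.0164]
orientation: [0.001, 1.0, -0.008, -0.0]
wrist_force: [-0.8, -1.9, -1.1]
width: 0.273
```

```bash
python3 -m jog '[[15,0,2,0,0],[15,0,4,0,0],[15,0,5,0,0],[15,0,6,0,0],[15,0,7,0,0],[15,0,7,0,0]]'; python3 - <<'E'
from h import *
cv2.imwrite("pics/s11.png",cv2.resize(arm.snapshot("side")["color"][130:360,150:390,::-1],(626,600)))
E
```

```text
time_s: 12.9
ee_pos: [0.4112, 0.0734, 0.0163]
orientation: [-0.003, 1.0, -0.008, 0.0]
wrist_force: [0.6, 16.2, -2.1]
width: 0.275
```

View pics/s11.png

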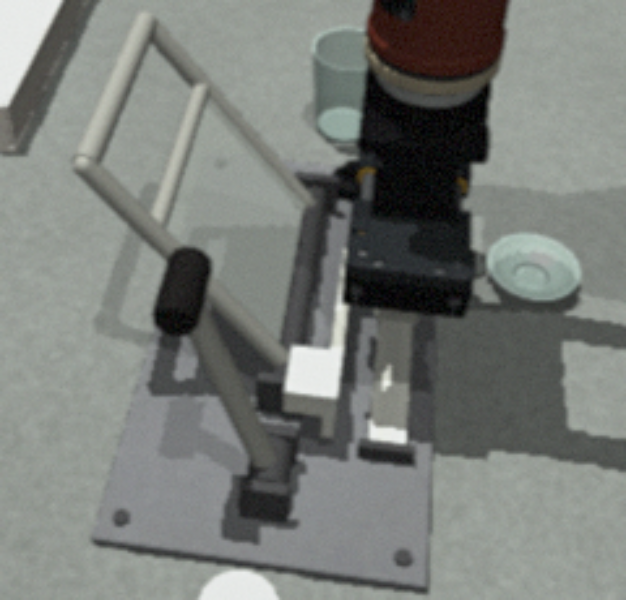

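Lock end stop reached: 60 mm travel and 16 N of resistance. The picture shows the hook carrier clear of the rod at (310,375). Next I'll release and rise.

```bash
python3 -m jog '[[15,0,-4,0,0],[34,0,-4,0,0],[34,0,-4,0,0],[34,0,-4,-10,0],[34,0,-4,-50,0],[34,0,-4,-95,0],[34,0,-4,-140,0],[34,0,-4,-185,0],[20,0,-4,-230,0],[0,0,-4,-230,0]]'; python3 - <<'E'
from h import *
p=np.load("base.npy"); delta(b2w(p,(100,155,240)),p[2]+np.pi/2)
cv2.imwrite("pics/s12.png",arm.snapshot("side")["color"][:,:,::-1])
cv2.imwrite("pics/t12.png",arm.snapshot("top")["color"][:,:,::-1])
E
```

```text
time_s: 13.95
ee_pos: [0.4153, 0.074, 0.2548]
orientation: [0.0, 1.0, -0.008, 0.007]
wrist_force: [0.5, 0.3, 0.5]
width: 0.283
t 13.95 ee [0.4153 0.074  0.2548] q [-0.01 -0.33  1.96 -0.    1.51  1.58] F [0.5 0.3 0.5] w 0.28 delta [ 164.5 -153.9   17. ] twist 0.00012158945125939624
```

View pics/s12.png

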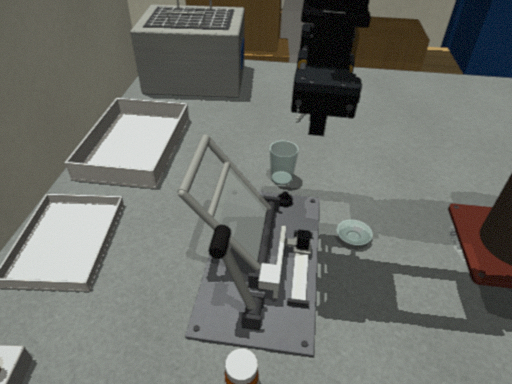

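The lock is at the open end, (303,240), with the leg and frame unmoved. Next I'll go behind the foot.

```bash
python3 -m jog '[[0,33,-31,0,0],[0,66,-62,0,0],[0,99,-92,0,0],[0,132,-123,0,0],[0,165,-154,0,0],[0,165,-154,20,0],[0,165,-154,60,0],[0,165,-154,95,0],[0,165,-154,110,0],[0,165,-154,110,0]]'; python3 - <<'E'
from h import *
p=np.load("base.npy"); delta(b2w(p,(80,155,140)),p[2]+np.pi/2)
cv2.imwrite("pics/s13.png",cv2.resize(arm.snapshot("side")["color"][100:330,130:370,::-1],(626,600)))
E
```

```text
time_s: 15.05
ee_pos: [0.5757, 0.2248, 0.1321]
orientation: [0.001, 1.0, -0.008, -0.004]
wrist_force: [0.2, 0.6, 0.3]
width: 0.003
t 15.05 ee [0.5757 0.2248 0.1321] q [ 0.24  0.27  1.6  -0.    1.28  1.83] F [0.2 0.6 0.3] w 0.0 delta [-13.3  -0.6  -7.8] twist 0.00022318258504050448
```

View pics/s13.png

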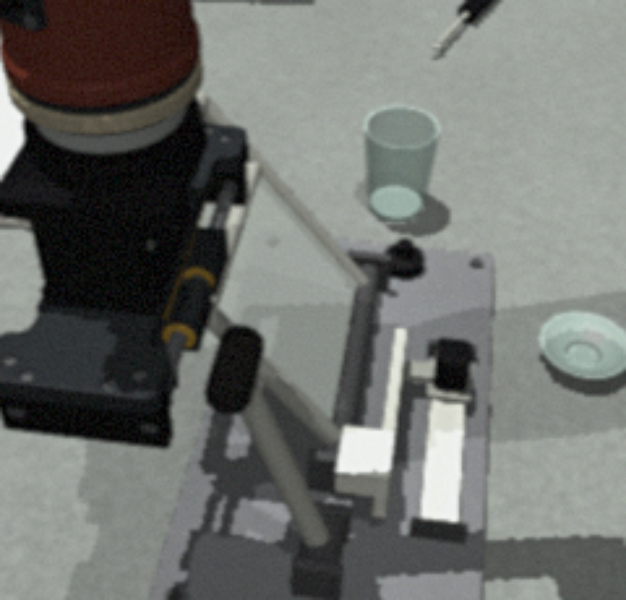

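```bash
python3 -m jog '[[0,-12,0,-3,0],[0,-27,0,-3,0],[0,-40,0,-3,0],[0,-53,0,-3,0],[0,-66,0,-3,0],[0,-79,0,-3,0],[0,-86,0,-3,0],[0,-92,0,-3,0],[0,-96,0,-3,0],[0,-100,0,-3,0]]'; python3 - <<'E'
from h import *
p=np.load("base.npy"); delta(b2w(p,(0,155,140)),p[2]+np.pi/2)
cv2.imwrite("pics/s14.png",cv2.resize(arm.snapshot("side")["color"][100:330,130:370,::-1],(626,600)))
E
```

```text
time_s: 16.1
ee_pos: [0.4788, 0.2273, 0.14]
orientation: [-0.0, 1.0, -0.008, 0.0]
wrist_force: [0.1, 0.5, -0.1]
width: 0.003
t 16.1 ee [0.4788 0.2273 0.14  ] q [ 0.29  0.04  1.84 -0.    1.26  1.88] F [ 0.1  0.5 -0.1] w 0.0 delta [ 3.6  0.4 -0. ] twist 0.0003857462179608362
```

View pics/s14.png

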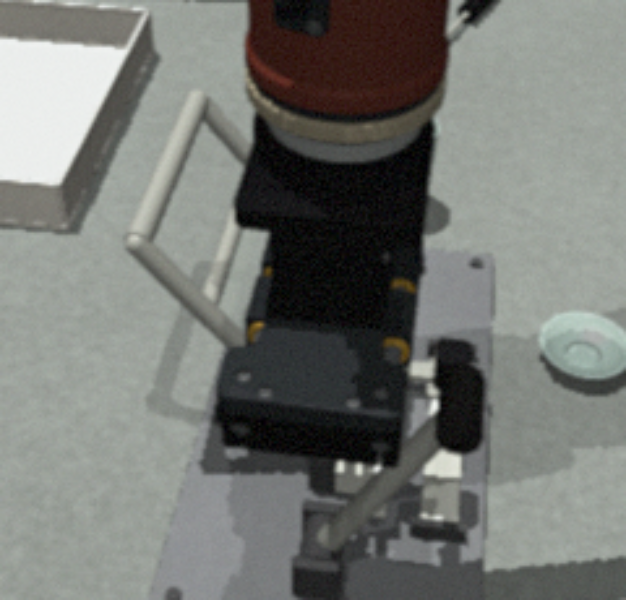

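The leg is past its centre and falling, with the foot at (460,405). I'll lift straight up, turn the tool, and let the leg settle.

```bash
python3 -m jog '[[0,0,0,-30,0],[0,0,0,-70,0],[0,0,0,-110,0],[0,0,0,-150,-0.13],[0,0,0,-160,-0.27],[0,0,0,-160,-0.41],[0,0,0,-160,-0.55],[0,0,0,-160,-0.69],[0,0,0,-160,-0.83],[0,0,0,-160,-0.97]]'; python3 - <<'E'
from h import *
p=np.load("base.npy"); delta(b2w(p,(121,0,240)),p[2])
cv2.imwrite("pics/s15.png",arm.snapshot("side")["color"][:,:,::-1])
E
```

```text
time_s: 17.15
ee_pos: [0.4789, 0.2272, 0.2993]
orientation: [-0.0, 0.887, 0.462, -0.0]
wrist_force: [-0.2, 1.6, -0.2]
width: 0.005
t 17.15 ee [0.4789 0.2272 0.2993] q [ 0.29 -0.06  1.64 -0.    1.56  0.9 ] F [-0.2  1.6 -0.2] w 0.0 delta [-58.8 190.2  59.2] twist -0.594813496565477
```

View pics/s15.png

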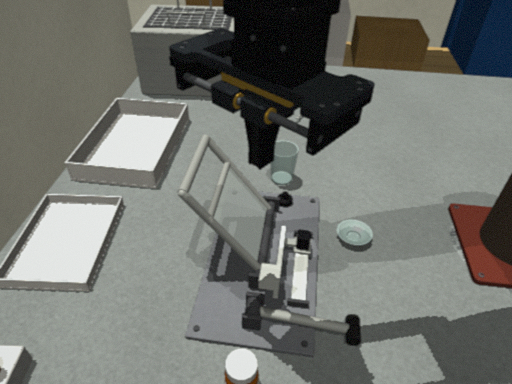

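The leg is down, with its foot at (352,328). Next I'll move above the bar.

```bash
python3 -m jog '[[40,-12,38,0,-0.12],[40,-24,76,0,-0.24],[40,-36,114,0,-0.36],[40,-47,152,0,-0.48],[40,-59,190,0,-0.595],[40,-59,190,30,-0.595],[40,-59,190,55,-0.595],[40,-59,190,55,-0.595]]'; python3 - <<'E'
from h import *
p=np.load("base.npy"); delta(b2w(p,(121,0,150)),p[2])
for n in("side","top"):
    s=arm.snapshot(n); im=s["color"][:,:,::-1].copy(); print(n,proj(s,b2w(p,(-159,155,13))))
    cv2.imwrite(f"pics/{n}16.png",im)
    if n=="side":
        im=cv2.resize(im[60:260,130:330],(600,600))
        e=arm.state()["ee_pos"]
        for d in(-.0275,.0275): cv2.circle(im,tuple(int(v) for v in (proj(s,e+[d,.0095,.02])-[130,60])*3),3,(0,255,0),-1)
        cv2.imwrite("pics/s16.png",im)
E
```

```text
time_s: 18.0
ee_pos: [0.5974, 0.0687, 0.2395]
orientation: [-0.003, 0.716, 0.698, -0.003]
wrist_force: [0.6, -0.4, -0.1]
width: 0.452
t 18.0 ee [0.5974 0.0687 0.2395] q [-0.02  0.15  1.54 -0.    1.47  0.01] F [ 0.6 -0.4 -0.1] w 0.45 delta [ 1.4  4.3 89.5] twist -0.008711796957690865
side [352.98596262 328.8152074 ]
top [173.69115695 281.95094075]
```

View pics/s16.png

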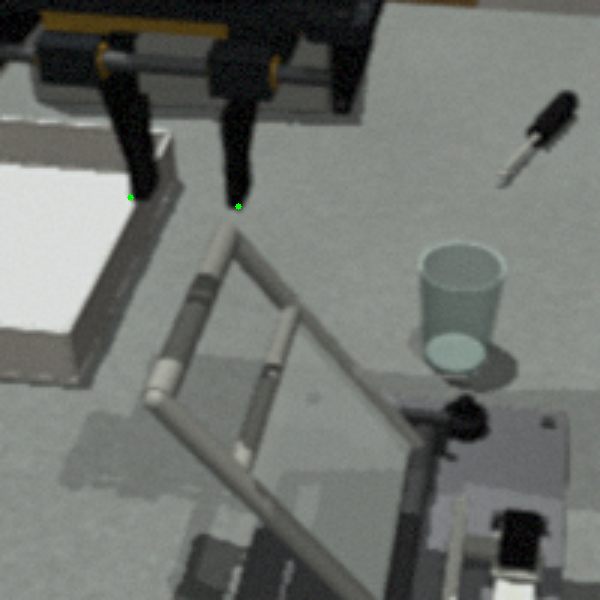

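View pics/top16.png

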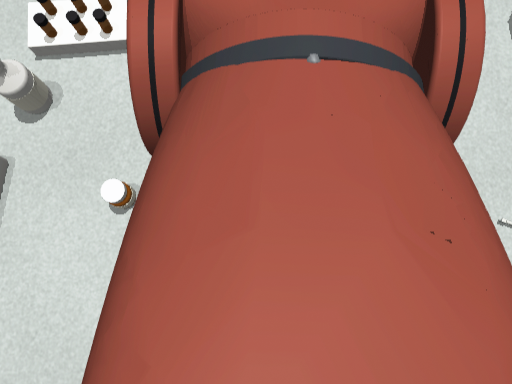

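The fingertips at (143,197) and (238,207) match the 20 mm z correction. The leg foot at (352,328) matches its predicted down position of (353,329). Next I'll go down over the bar.

```bash
python3 -m jog '[[40,1,5,0,-0.01],[40,1,5,20,-0.01],[40,1,5,40,-0.01],[40,1,5,55,-0.01],[40,1,5,68,-0.01],[40,1,5,78,-0.01],[40,1,5,84,-0.01],[40,1,5,84,-0.01]]'; python3 - <<'E'
from h import *
p=np.load("base.npy"); delta(b2w(p,(121,0,150)),p[2])
s=arm.snapshot("side"); im=s["color"][:,:,::-1]; cv2.imwrite("pics/s17.png",cv2.resize(im[60:260,130:330],(600,600)))
E
```

```text
time_s: 18.9
ee_pos: [0.6043, 0.0702, 0.1597]
orientation: [-0.0, 0.711, 0.703, -0.0]
wrist_force: [-0.3, -0.4, -1.5]
width: 0.46
t 18.9 ee [0.6043 0.0702 0.1597] q [-0.01  0.21  1.61 -0.    1.32 -0.  ] F [-0.3 -0.4 -1.5] w 0.46 delta [-0.3 -3.3  9.7] twist 0.004676928785808165
```

View pics/s17.png

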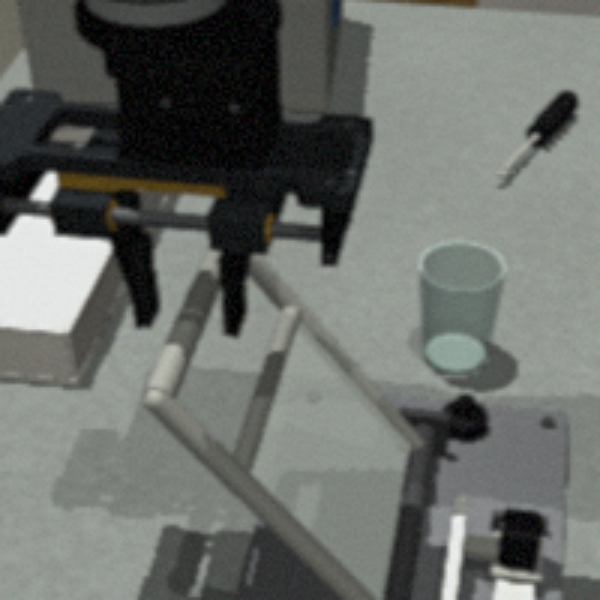

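The bar at (190,315) lies between the fingertips at (146,325) and (232,333). I'll lower 9 mm more and narrow the cage around it.

```bash
python3 -m jog '[[40,0,-3,5,0],[40,0,-3,9,0],[32,0,-3,9,0],[22,0,-3,9,0],[22,0,-3,9,0],[22,0,-3,9,0],[22,0,-3,9,0]]' 10; python3 - <<'E'
from h import *
p=np.load("base.npy"); delta(b2w(p,(0,0,191)),p[2])
s=arm.snapshot("side"); im=s["color"][:,:,::-1]; cv2.imwrite("pics/s18.png",cv2.resize(im[60:260,130:330],(600,600)))
E
```

```text
time_s: 19.65
ee_pos: [0.6018, 0.0702, 0.1516]
orientation: [0.0, 0.711, 0.703, 0.0]
wrist_force: [0.7, 0.1, -0.2]
width: 0.261
t 19.65 ee [0.6018 0.0702 0.1516] q [-0.01  0.21  1.63 -0.    1.3  -0.  ] F [ 0.7  0.1 -0.2] w 0.26 delta [   0.3 -121.8  -39.4] twist 0.004660703053513293
```

View pics/s18.png

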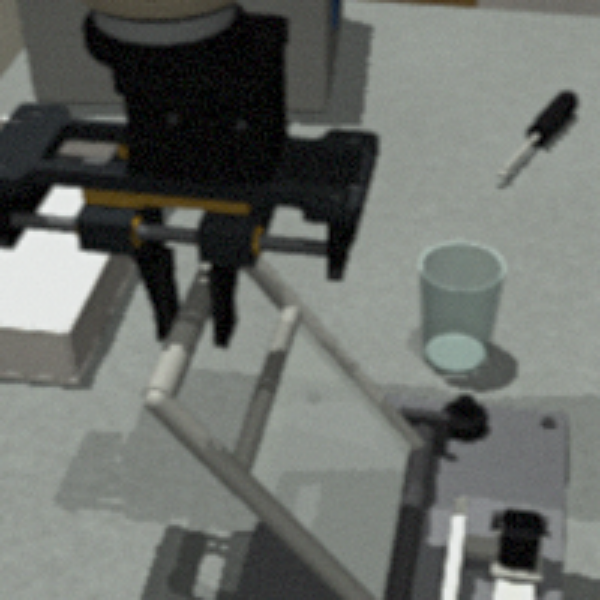

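```bash
python3 -m jog '[[22,0,-5,-4,0],[22,0,-11,-8,0],[22,0,-17,-11,0],[22,0,-25,-16,0],[22,0,-34,-21,0],[22,0,-43,-25,0],[22,0,-52,-29,0],[22,0,-62,-32,0],[22,0,-72,-35,0],[22,0,-72,-35,0]]'; python3 - <<'E'
from h import *
p=np.load("base.npy"); delta(b2w(p,(0,0,191)),p[2])
s=arm.snapshot("side"); im=s["color"][:,:,::-1]; cv2.imwrite("pics/s19.png",cv2.resize(im[40:290,130:380],(600,600)))
E
```

```text
time_s: 20.7
ee_pos: [0.5287, 0.0711, 0.1872]
orientation: [0.0, 0.711, 0.703, 0.0]
wrist_force: [3.7, -0.2, 2.4]
width: 0.254
t 20.7 ee [0.5287 0.0711 0.1872] q [-0.01  0.01  1.78 -0.    1.35 -0.  ] F [ 3.7 -0.2  2.4] w 0.25 delta [  0.2 -48.7  -3.8] twist 0.004799674107612395
```

View pics/s19.png

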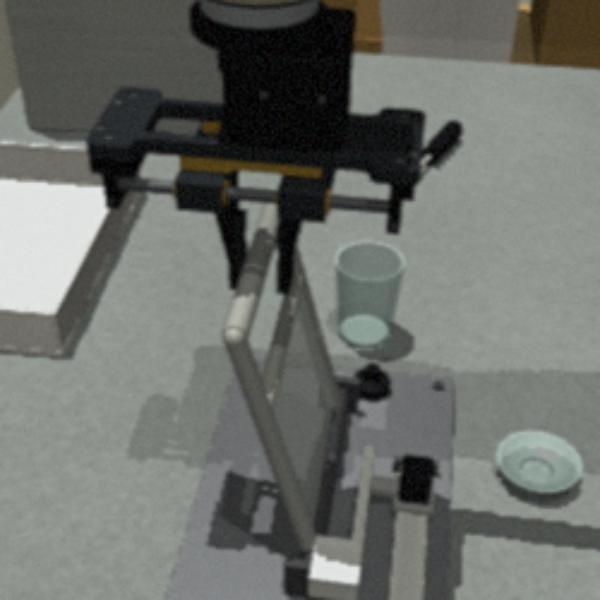

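```bash
python3 -m jog '[[22,0,-8,-2,0],[22,0,-16,-3,0],[22,0,-24,-4,0],[22,0,-32,-5,0],[22,0,-39,-5,0],[22,0,-45,-4,0],[22,0,-48,-4,0],[10,0,-48,-4,0],[10,0,-48,-4,0],[10,0,-48,-4,0]]' 20; python3 - <<'E'
from h import *
p=np.load("base.npy"); delta(b2w(p,(0,0,191)),p[2])
s=arm.snapshot("side"); im=s["color"][:,:,::-1]; im=cv2.resize(im[40:290,130:380],(600,600))
for b in((0,82,30),(0,82,230),(0,-82,230),(0,0,230)): cv2.circle(im,tuple(int(v) for v in (proj(s,b2w(p,b))-[130,40])*2.4),3,(0,0,255),-1)
cv2.imwrite("pics/s20.png",im)
E
```

```text
time_s: 21.75
ee_pos: [0.4817, 0.0716, 0.1902]
orientation: [-0.0, 0.711, 0.703, -0.0]
wrist_force: [2.1, 1.2, 0.4]
width: 0.174
t 21.75 ee [0.4817 0.0716 0.1902] q [-0.01 -0.11  1.89  0.    1.36 -0.  ] F [2.1 1.2 0.4] w 0.17 delta [ 0.2 -1.7 -0.8] twist 0.004554908530861379
```

View pics/s20.png

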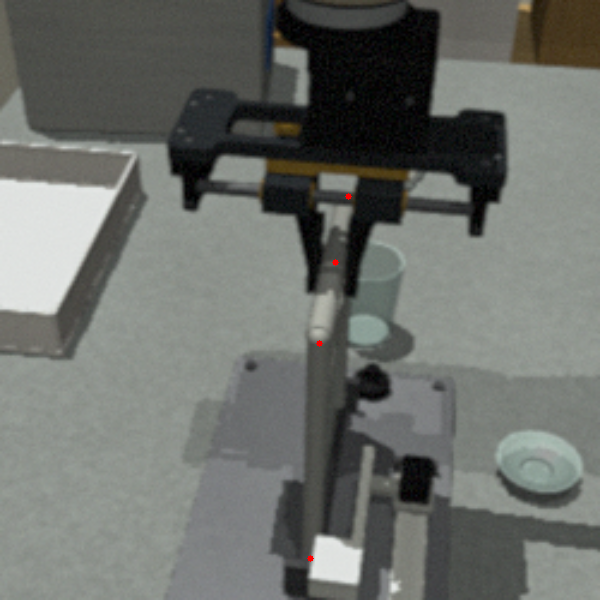

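```bash
python3 -m jog '[[10,0,-1,0,0],[10,0,-1,0,0],[10,0,-1,0,0],[10,0,-1,0,0],[10,0,-1,0,0],[10,0,-1,0,0],[10,0,-1,0,0],[10,0,-1,0,0]]' 25; python3 - <<'E'
from h import *
p=np.load("base.npy"); delta(b2w(p,(0,0,191)),p[2])
s=arm.snapshot("side"); im=s["color"][:,:,::-1]; cv2.imwrite("pics/s21.png",cv2.resize(im[150:360,170:390],(628,600)))
a=arm.snapshot("side")["color"].astype(int); b=arm.snapshot("side")["color"]; 
st=arm.state(); print(st["joint_vel"].round(4), abs(a-b)[90:250,220:300].mean())
E
```

```text
time_s: 22.6
ee_pos: [0.4806, 0.0716, 0.1903]
orientation: [-0.0, 0.711, 0.703, -0.0]
wrist_force: [2.4, 1.2, -2.6]
width: 0.171
t 22.6 ee [0.4806 0.0716 0.1903] q [-0.01 -0.11  1.89  0.    1.36 -0.  ] F [ 2.4  1.2 -2.6] w 0.17 delta [ 0.2 -0.6 -0.7] twist 0.0046698120981398805
[-0.0001 -0.0003  0.0006  0.0015  0.      0.0007] 3.3629166666666666
```

View pics/s21.png

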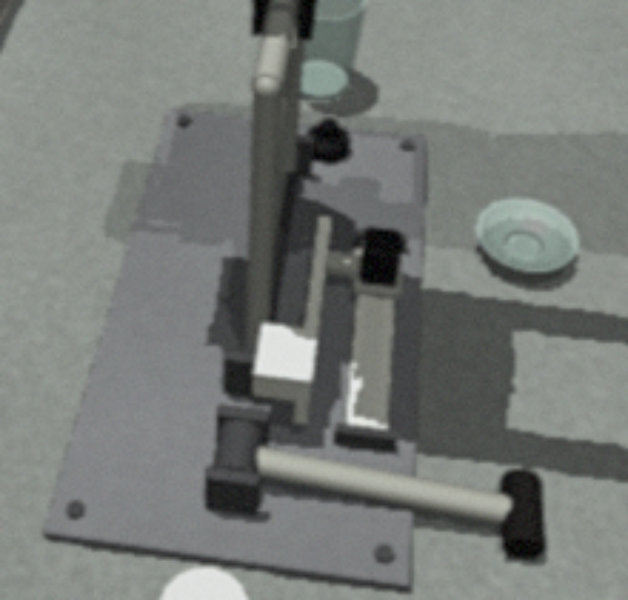

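The frame post is upright from (258,320) to (268,80) and is held at the bar. The lock is at its open end, the leg foot is on the bench at (523,515), and the bystanders in view haven't moved. I'm handing in.

```bash
python3 -c "
from plant import arm
print(arm.sign_off()); print(arm.state()['wrist_force'],arm.state()['width'])"
```

```text
the job is handed in; nothing more can be done
None
the job is handed in; nothing more can be done
```

The splash guard is set up, and I handed the job in at about 23 s with the gripper still holding the frame upright. The hand-in gives no verdict.

**What I did**
- **Lock:** I gripped the block and slid it 60 mm, until the end stop pushed back with 16 N.
- **Leg:** I pushed the foot forward over its centre with closed fingers, and the leg dropped to the bench on its own. It was seen at pixel (352,328), and its fully down position is predicted at (353,329).
- **Frame:** I caged the top bar loosely, swung the frame up along its arc, then closed on the bar with 25 N.

**Last checks**
- **Frame:** the gripper sits within about 1 mm of directly above the hinge line, or roughly 0.01 rad from upright.
- **Grip and stillness:** the fingers are stopped on the bar at about 15 mm opening. The wrist feels about 2.4 N of spring force, and the joint speeds are essentially zero.
- **Other things on the bench:** the clamp knob, dish, beaker and jar cap look unmoved in the last pictures. The tray, driver and flask were out of that last view.

**What disagreed**
- **First lock grasp missed:** the camera showed the real fingertips about 20 mm above the reported tool position, so the fingers closed on air above the block. I corrected for that height from then on, and the later contacts agreed with it.
- **Sideways offset not confirmed:** the same camera measurement also suggested a 9 mm sideways offset. Because I had allowed for it, the first grip pressed the block against its locked stop with about 15 N before I slid it open. That contact showed the offset was not real, so I dropped it.

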